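# Snug the adjustable wrench and clamp the part for measuring

## Robot

A 6-joint arm with a two-finger parallel gripper is mounted at the origin on the work surface. World frame = base frame: x ahead of the robot, y to its left, z up, the work surface at z = 0. Lengths are in m, angles in degrees, forces in N, time in s.
With the tool pointing down it reaches from about 0.3 to 0.75 m from the base axis. Payload 8.5 kg.
Tool frame: the origin (TCP) lies at the very end of the fingers, on their centre line; the grasp point (between the pads) lies 19 mm behind it (env.hold_point_z is the distance from the TCP to the grasp point, in m); z points along the fingers, y is the line along which they close (so a half turn about z gives the same grasp; the last joint's range is limited). The gripper opens to 85 mm and grips with 20 to 120 N. Pads are 22 mm wide; open, the fingers measure 114 mm over their backs; the gripper's body (76 mm by 85 mm) begins 54 mm behind the grasp point. The pads swing forward as they close: fully open they stand 13 mm farther back than shut.
Start: joints at [-79.257, 21.807, 74.336, -0, 83.858, -12.336], TCP at [0.216, -0.506, 0.209] pointing down, gripper open.
Joint ranges: [-178.18, 178.18], [-50.72, 133.34], [12.68, 142.11], [-81.47, 261.47], [9.98, 163.14], [-165.26, 165.26]. Speed limits (degrees/s): [136.94, 136.94, 180, 180, 180, 180].

## Interface

Orientations are given as a 3x3 rotation matrix whose columns are the frame's x, y, z axes.
In Python, from rig import env, optics gives the robot as it stands.
- The arm moves only by the shell command python3 -m jog 'ROWS' [OPENING] [FORCE]. ROWS is JSON, a list of rows, each an object with "linear": the shift along the tool's x, y, z in units of 40 mm (1.0 is 40 mm), a list of three; "roll": the turn about the tool's z in units of 5 degrees (1.0 is 5 degrees). A call has 1 to 12 rows; each row shifts and turns the commanded pose from where the row before left it, along the tool's axes as they then stand; what a row does not reach is not made up. A row lasts 1/12 s, in which the tool goes at most 41.7 mm and 7.16 degrees, less where a joint would pass 70% of its speed; a pose out of reach is approached as far as the arm can. A call is refused whole if a number of a shift passes 1 or a number of a turn 1, either way. A call with a gripper value outside its range is refused whole. OPENING is the opening, from -1 (shut) to 1 (fully open), set as the call begins (- or left out, the last holds). The fingers move at their own pace and stop on an object; FORCE is the grip in N (left out, the last holds). Time passes only in rows, so rows that do not move let the fingers close. It gives the time, the measured TCP pose, the force, the opening and the grip force at its end, in the units of the state.
- env.observe(): the state, without advancing time (a new reading comes with each control period).
- optics.get_image(name): name is "scene" or "side" or "wrist"; returns the picture (480x640x3 uint8, red, green, blue); there is no depth.
- optics.calibration(name): a dict with "fov_y" (degrees; the focal length in pixels is half the picture's height over the tangent of half this angle, whatever the lens; pixels are square), "cx", "cy" (the principal point, pixels), "T" (4x4, takes a point from camera to world coordinates). Camera axes: x right, y down, z forward; pixel columns grow to the right and rows downward; lengths in m; the calibration is good to about 2 mm. A picture is of the moment at which its call begins: read the wrist's pose just before it. calibration takes no time and is no camera call; for the wrist camera it gives the pose at the moment of the call.
- env.close_job(): hands the job in; it is judged then, once.
The state is a dict: "time_s": time; "q": joint angles; "qvel": joint speeds; "joint_efforts": joint torques, N m; "position": TCP position; "tool_rot": TCP orientation; "ft_force": force on the tool from outside, world axes, zero at the start; "wrist_torque": the same for the moment, N m; "grip_width": finger opening in m; "gripper_force": force on a finger pad.
Only numpy, scipy, OpenCV 4.12 (cv2) and the standard library are available. Lean on these libraries where they do the work, as an engineer would, in place of code of your own. Each camera call takes 0.05 s, during which the arm holds its last target. There are 200 camera calls.

## Task

The part on the measuring fixture still has to be clamped. Working gently, roll the worm of the adjustable wrench, which lies wide open over the fixture's hexagon, until its jaw is snug on the hexagon; only then swing the wrench clockwise (seen from above) until the clamp comes up tight against its stop. Do not heave on it once it is tight (the jaw would be forced open), leave the wrench on the hexagon with its jaw still snug, and leave the other things on the bench where they are.

Things in the scene. Friction and masses are not known exactly. Their poses are not given: they have to be found in the camera images.
- fixture: Fixed fixture: base plate 175 x 250 x 10 mm with a grey clamp body, flat top 40 mm above the table, spanning x -65 to 90, y -60 to 95 mm in its frame. Origin on the table under the hexagon's axis. The part lies beyond its -y side, below its top; the wrench handle starts along about +y and overhangs the clamp body.
- hex_top (a point): Centre of the top of the steel hexagon (the clamp's cam head), 36 mm across flats, 41.6 mm across corners, standing 20 mm above the clamp body's flat top (so 60 mm above the table).
- hex (a joint): Turn of the hexagon, rad, clockwise from above positive; it starts at about 0 with two flats facing the fixture's +x and -x, and stops dead at 0.8 = clamp tight. Friction about 0.3 N m all the way.
- wrench: Loose steel adjustable wrench lying flat on the clamp body's top, 197 mm long, 16 mm thick, 0.7 kg. Origin on the underside, mid-mouth (the hexagon's axis when snug). x points out of the mouth, z up; handle along -x, x -69 to -175 mm, 24 mm wide. Fixed jaw's face at y = -18 mm; moving jaw at +y, closes towards -y.
- wjaw (a joint): Closing travel of the wrench's moving jaw, m: the mouth is 48 mm wide at 0 and narrows one for one; at the start it is 43 to 46 mm, snug on the 36 mm flats at about 0.012. It moves only with the worm, which holds it against about 40 N: some 8 N in all pushed on the handle 145 mm out. A heavier push at the stop may back it off.
- worm (a joint): Angle of the worm, rad, growing as the jaw closes: 8 mm of jaw travel per turn. Friction 0.05 N m, so about 4 N along its rim; it stays where it is left. To close, its top must travel along the wrench's +x, towards the mouth.
- worm_top (a point): Highest point of the worm: fluted steel roller, 24 mm diameter, 26 mm long, in the wrench's head between handle and mouth; axis level, along the wrench's y, 48.5 mm behind mid-mouth. Its top is 64.5 mm above the table, 8.5 mm proud of the head and 4.5 mm above the hexagon. A closed fingertip pressed on it with 11 to 16 N and drawn along +x rolls it by friction.
- handle (a point): Point in the middle of the wrench's handle, 145 mm behind the mouth's centre, at half its thickness, 8 mm above the wrench's underside (48 mm above the table).
- part: Loose aluminium stepped part, 110 x 36 x 28 mm, 0.4 kg, lying on the base plate between the clamp's sliding jaw and a fixed fence; the clamp slides it home against the fence. Origin at the centre of its underside.
- lens: Bystander: loose projector lens barrel with black grip rings, standing upright, 58 mm diameter, 75 mm tall. Origin at its underside.
- vblock: Bystander: loose steel V-block shape 90 x 60 x 55 mm. Origin at its underside.
- casebox: Bystander: loose small wooden gauge case 110 x 70 x 35 mm. Origin at its underside.
There are look-alikes about, which are no part of the job. Leave any green or yellow look-alike of the wrench alone.

How it is judged:
By the outcome, as a careful person would: the job done as asked, in the order asked, and still so for the second after the job is handed in, with the robot touching nothing.
It also fails if it takes over 70 s, if anything falls off the work surface, if the arm or the gripper's body presses on something with over 40 N, if the wrist force passes 120 N, or if a joint passes its speed limit or range.

## Working session

There is one attempt and no reset: what is moved stays moved. The work goes in short steps, Python scripts to look and compute and a shell command to move; the robot and the scene stay as the last step left them, time stands still between calls to the robot, and variables do not carry over. Pictures are saved under pics/ and viewed, at most 10 in all, crops included, and the job is handed in when it is done.

```bash
ls; mkdir -p pics; python3 - <<'E'
from rig import env, optics
import cv2,numpy as np
for n in ("scene","side"):
    im=optics.get_image(n); cv2.imwrite(f"pics/{n}0.png",im[:,:,::-1])
    c=optics.calibration(n); print(n,c["fov_y"],c["cx"],c["cy"],np.round(c["T"],3).tolist())
c=optics.calibration("wrist");print(c["fov_y"],np.round(c["T"],3).tolist())
s=env.observe();print(s["time_s"],s["position"],np.round(s["tool_rot"],3).tolist(),s["ft_force"],s["grip_width"])
E
```

```text
pics
scene 45.635144987720295 320.30201472026664 234.93795757459952 [[-0.615, 0.609, -0.501, 1.257], [0.789, 0.471, -0.395, 0.543], [-0.004, -0.638, -0.77, 1.108], [0.0, 0.0, 0.0, 1.0]]
side 54.172403807119764 320.13088213216577 241.08010997783194 [[-0.955, -0.189, 0.227, 0.298], [-0.295, 0.573, -0.765, 0.87], [0.015, -0.797, -0.603, 0.754], [0.0, 0.0, 0.0, 1.0]]
60.17135877879081 [[0.393, -0.877, -0.277, 0.285], [-0.92, -0.376, -0.115, -0.476], [-0.003, 0.3, -0.954, 0.374], [0.0, 0.0, 0.0, 1.0]]
0.1 [ 0.21552614 -0.50570351  0.20857578] [[0.92, 0.392, -0.0], [0.392, -0.92, 0.001], [0.0, -0.001, -1.0]] [ 0.0224216  -0.16641789 -0.36819465] 0.0850816050239794
```

View pics/scene0.png

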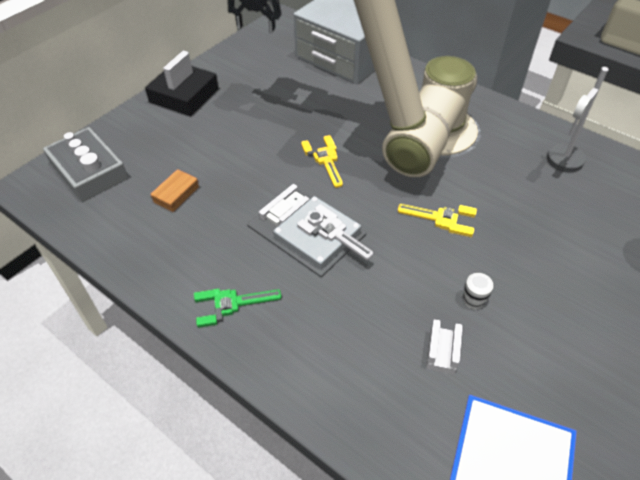

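View pics/side0.png

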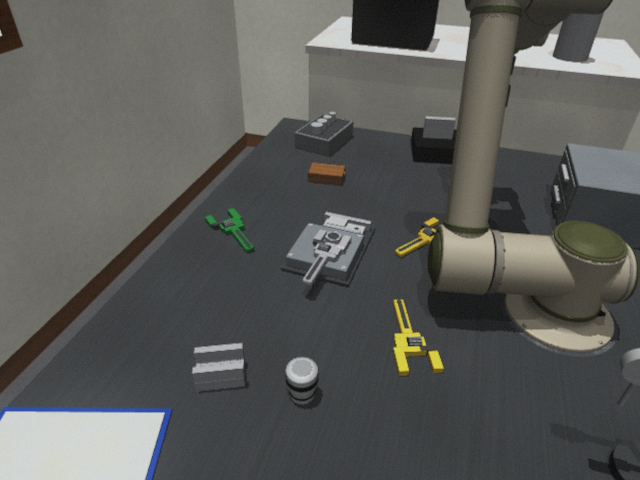

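The scene view shows the grey wrench on the fixture, with the hexagon at about (316,217) and the handle end at (369,256). In the side view they are at (333,238) and (309,281). The look-alikes are yellow at scene (325,160) and (440,215), and green at (235,303). The grey one on the clamp body, over the hexagon, is the one meant.

```bash
cat > h.py <<'E'
from rig import env, optics
import cv2,numpy as np
def ray(c,p):
    f=240/np.tan(np.radians(c["fov_y"]/2)); T=np.array(c["T"])
    d=T[:3,:3]@np.array([(p[0]-c["cx"])/f,(p[1]-c["cy"])/f,1.]); return T[:3,3],d/np.linalg.norm(d)
def plane(c,p,z):
    o,d=ray(c,p); return o+d*(z-o[2])/d[2]
def tri(obs):
    A=np.zeros((3,3));b=np.zeros(3);R=[ray(c,p) for c,p in obs]
    for o,d in R:
        P=np.eye(3)-np.outer(d,d);A+=P;b+=P@o
    x=np.linalg.solve(A,b); return x,max(np.linalg.norm((np.eye(3)-np.outer(d,d))@(x-o)) for o,d in R)
def proj(c,X):
    f=240/np.tan(np.radians(c["fov_y"]/2)); T=np.array(c["T"]); p=T[:3,:3].T@(np.asarray(X)-T[:3,3]); return np.array([c["cx"]+f*p[0]/p[2],c["cy"]+f*p[1]/p[2]])
E
python3 - <<'E'
from h import *
s,d=optics.calibration("scene"),optics.calibration("side")
for a,b in (((316,217),(333,238)),((369,256),(309,281))):
    print(tri([(s,a),(d,b)]),plane(s,a,.055),plane(d,b,.055))
T=np.array(optics.calibration("wrist")["T"]); o=env.observe()
print(o["tool_rot"].T@(T[:3,3]-o["position"]), np.round(o["tool_rot"].T@T[:3,:3],3))
E
```

```text
(array([ 0.53391637, -0.03922896,  0.0550429 ]), np.float64(0.0012193483182483147)) [ 0.53279734 -0.04044171  0.055     ] [ 0.53420923 -0.0375065   0.055     ]
(array([0.54467827, 0.12634326, 0.04626421]), np.float64(0.0023363342884062553)) [0.55246639 0.13187991 0.055     ] [0.54105532 0.1325514  0.055     ]
[ 7.58926106e-02 -1.26842361e-04 -1.65227090e-01] [[ 0.001 -0.954 -0.3  ]
 [ 1.     0.001 -0.002]
 [ 0.002 -0.3    0.954]]
```

```bash
python3 -m jog '[{"linear":[0.78,-0.56,0],"roll":0},{"linear":[0.78,-0.56,0],"roll":0},{"linear":[0.78,-0.56,0],"roll":0},{"linear":[0.78,-0.56,0],"roll":0},{"linear":[0.78,-0.56,0],"roll":0},{"linear":[0.78,-0.56,0],"roll":0},{"linear":[0.78,-0.56,0],"roll":0},{"linear":[0.78,-0.56,0],"roll":0},{"linear":[0.78,-0.56,0],"roll":0},{"linear":[0.78,-0.56,0],"roll":0},{"linear":[0.78,-0.56,0],"roll":0},{"linear":[0.78,-0.56,0],"roll":0}]' -1 20
python3 -m jog '[{"linear":[0.78,-0.56,0],"roll":0},{"linear":[0.78,-0.56,0],"roll":0},{"linear":[0.78,-0.56,0],"roll":0},{"linear":[0.78,-0.56,0],"roll":0},{"linear":[0,0,0],"roll":-1},{"linear":[0,0,0],"roll":-1},{"linear":[0,0,0],"roll":-1},{"linear":[0,0,0],"roll":-1},{"linear":[0,0,0],"roll":-1},{"linear":[0,0,0],"roll":-1},{"linear":[0,0,0],"roll":-1},{"linear":[0,0,0],"roll":-1}]'
python3 -m jog '[{"linear":[0,0,0],"roll":-1},{"linear":[0,0,0],"roll":-1},{"linear":[0,0,0],"roll":-1},{"linear":[0,0,0],"roll":-1},{"linear":[0,0,0],"roll":-0.6},{"linear":[0,0,0],"roll":0},{"linear":[0,0,0],"roll":0}]'
python3 - <<'E'
from h import *
import pickle
c=optics.calibration("wrist");im=optics.get_image("wrist");cv2.imwrite("pics/w1.png",im[:,:,::-1]);pickle.dump(c,open("w1.pkl","wb"))
E
```

```text
time_s: 1.1
position: [0.4551, -0.11, 0.209]
tool_rot: [[0.92, 0.392, -0.0], [0.392, -0.92, 0.0], [-0.0, -0.0, -1.0]]
ft_force: [1.1, -0.9, 0.9]
grip_width: 0.0003
gripper_force: 0.0
time_s: 2.1
position: [0.5342, 0.0195, 0.2088]
tool_rot: [[0.449, 0.894, -0.001], [0.894, -0.449, 0.0], [-0.0, -0.001, -1.0]]
ft_force: [0.0, 0.4, -0.4]
grip_width: -0.0001
gripper_force: 0.0
time_s: 2.68
position: [0.5342, 0.0195, 0.2089]
tool_rot: [[0.07, 0.998, -0.001], [0.998, -0.07, 0.0], [0.0, -0.001, -1.0]]
ft_force: [0.1, -0.2, -0.2]
grip_width: 0.0001
gripper_force: 0.0
```

View pics/w1.png

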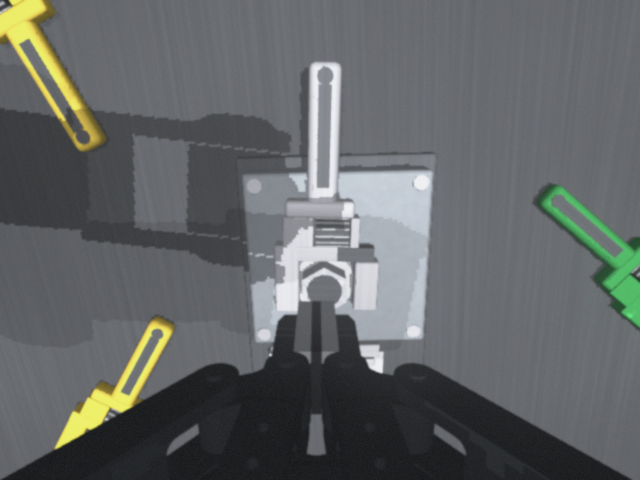

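The wrist view shows the hexagon at about (323,285), the fluted worm at (333,233), and the handle from (323,195) to (325,65). The moving jaw is on the right, with a gap to the hexagon. Yellow look-alikes are at (60,75) and (130,380), and green at (610,245), all off the fixture. I'll take a second view for heights, plus an enlarged crop.

```bash
python3 -m jog '[{"linear":[0.9,0,0.2],"roll":0},{"linear":[0.6,0,0.2],"roll":0},{"linear":[0,0,0],"roll":0},{"linear":[0,0,0],"roll":0}]'
python3 - <<'E'
from h import *
import pickle
c=optics.calibration("wrist");im=optics.get_image("wrist");cv2.imwrite("pics/w2.png",im[:,:,::-1]);pickle.dump(c,open("w2.pkl","wb"))
a=pickle.load(open("w1.pkl","rb"))
A=cv2.imread("pics/w1.png");B=im[:,:,::-1]
for X in ([.534,-.039,.06],[.537,.009,.0645],[.545,.13,.056]): print(proj(a,X),proj(c,X))
x,y=proj(c,[.537,.0,.06]).astype(int)
ca=cv2.resize(A[180:320,270:390],None,fx=3.3,fy=3.3,interpolation=2)
cb=cv2.resize(B[y-70:y+70,x-60:x+60],None,fx=3.3,fy=3.3,interpolation=2);print("crop B origin",x-60,y-70)
cv2.imwrite("pics/c12.png",np.hstack([ca,cb]))
E
```

```text
time_s: 3.07
position: [0.5382, 0.0801, 0.1927]
tool_rot: [[0.068, 0.998, -0.001], [0.998, -0.068, -0.0], [-0.0, -0.001, -1.0]]
ft_force: [-0.3, -0.3, 0.1]
grip_width: -0.0004
gripper_force: 0.0
[321.99303431 285.65453455] [321.90053444 361.19576016]
[321.91295333 230.70037466] [321.97173042 311.06701187]
[321.9343936   62.44822555] [322.43998756 152.01541974]
crop B origin 262 248
```

View pics/c12.png

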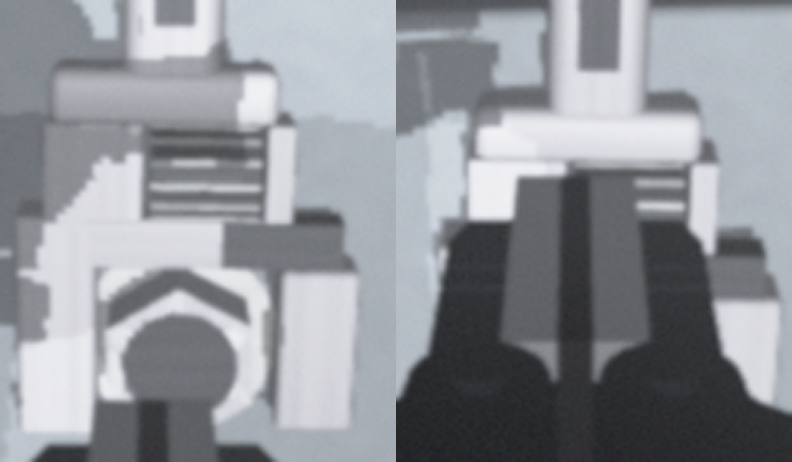

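The crop shows the grey wrench with its mouth wider than the hexagon. In view 1 the worm spans columns 315–350 and rows 219–246, and the collar's right end is at (353,209). In view 2 the collar's right end is at (354,289).

```bash
python3 - <<'E'
from h import *
import pickle
a,b=[pickle.load(open(f"w{i}.pkl","rb")) for i in (1,2)]
print("collar",tri([(a,(353.3,208.8)),(b,(354.1,288.9))]))
def edges(f,rows):
    g=cv2.cvtColor(cv2.imread(f),cv2.COLOR_BGR2GRAY).astype(int);o=[]
    for r in rows:
        w=np.where(g[r,295:355]>135)[0]+295; o.append((w.min()-.5,w.max()+.5))
    return o
for c,f,rows in ((a,"pics/w1.png",range(85,150,16)),(b,"pics/w2.png",range(165,225,15))):
    for r,(l,h) in zip(rows,edges(f,rows)): print(r,l,h,plane(c,((l+h)/2,r),.055)[:2])
print("worm",plane(a,(332.6,219),.056),plane(a,(332.6,246),.056),plane(a,(332.6,232),.0645))
print("hex",plane(a,(324.5,286),.06))
# handle far end rows: column profile
for f in ("pics/w1.png","pics/w2.png"):
    g=cv2.cvtColor(cv2.imread(f),cv2.COLOR_BGR2GRAY); col=g[:,312:318].mean(1).astype(int); print([(i,col[i]) for i in range(40,260) if abs(int(col[i])-int(col[i-1]))>25])
E
```

```text
collar (array([0.56294165, 0.02299364, 0.05732397]), np.float64(0.00037328946914873463))
85 308.5 340.5 [0.54589188 0.11502103]
101 308.5 340.5 [0.54520335 0.10412811]
117 308.5 339.5 [0.54413207 0.09302012]
133 308.5 339.5 [0.54340851 0.08163821]
149 308.5 338.5 [0.54229276 0.0700253 ]
165 309.5 341.5 [0.54664623 0.12057247]
180 309.5 341.5 [0.54599722 0.10973755]
195 309.5 340.5 [0.54496516 0.09868988]
210 309.5 338.5 [0.54353731 0.08742233]
worm [0.54600236 0.01560885 0.056     ] [ 0.54471961 -0.00676067  0.056     ] [0.54521132 0.00738181 0.0645    ]
hex [ 0.53603368 -0.03944821  0.06      ]
[(62, np.int64(156)), (63, np.int64(186)), (198, np.int64(181)), (246, np.int64(177)), (247, np.int64(207))]
[(151, np.int64(147)), (152, np.int64(178)), (232, np.int64(171)), (233, np.int64(199))]
```

```bash
python3 -m jog '[{"linear":[-0.41,0.074,0.73],"roll":0},{"linear":[-0.41,0.074,0.73],"roll":0},{"linear":[-0.41,0.074,0.73],"roll":0},{"linear":[-0.41,0.074,0.7],"roll":0},{"linear":[0,0,0],"roll":0},{"linear":[0,0,0],"roll":0},{"linear":[0,0,0],"roll":0}]'
python3 -m jog '[{"linear":[0,0,0.1],"roll":0},{"linear":[0,0,0.1],"roll":0},{"linear":[0,0,0.03],"roll":0},{"linear":[0,0,0],"roll":0},{"linear":[0,0,0],"roll":0}]'
python3 -m jog '[{"linear":[0,0,0.03],"roll":0},{"linear":[0,0,0],"roll":0},{"linear":[0,0,0],"roll":0}]'
```

```text
time_s: 3.7
position: [0.5466, 0.0128, 0.079]
tool_rot: [[0.069, 0.998, 0.002], [0.998, -0.069, -0.0], [-0.0, 0.002, -1.0]]
ft_force: [0.5, -0.3, 0.1]
grip_width: 0.0001
gripper_force: 0.0
time_s: 4.12
position: [0.5459, 0.0133, 0.0686]
tool_rot: [[0.068, 0.998, 0.0], [0.998, -0.068, -0.0], [-0.0, 0.0, -1.0]]
ft_force: [0.4, 0.7, 0.7]
grip_width: 0.0001
gripper_force: 0.0
time_s: 4.37
position: [0.5458, 0.0131, 0.0672]
tool_rot: [[0.068, 0.998, 0.0], [0.998, -0.068, -0.0], [-0.0, 0.0, -1.0]]
ft_force: [-0.1, -0.0, 0.4]
grip_width: -0.0
gripper_force: 0.0
```

```bash
python3 -m jog '[{"linear":[0,0,0.04],"roll":0},{"linear":[0,0,0],"roll":0},{"linear":[0,0,0],"roll":0}]' | grep -E "pos|ft"
python3 -m jog '[{"linear":[0,0,0.03],"roll":0},{"linear":[0,0,0],"roll":0},{"linear":[0,0,0],"roll":0}]' | grep -E "pos|ft"
```

```text
position: [0.5457, 0.013, 0.0654]
ft_force: [0.0, 0.2, 0.6]
position: [0.5457, 0.013, 0.0643]
ft_force: [0.4, 0.4, 0.3]
```

```bash
python3 -m jog '[{"linear":[0,0,0.02],"roll":0},{"linear":[0,0,0],"roll":0},{"linear":[0,0,0],"roll":0}]' | grep -E "pos|ft"
python3 -m jog '[{"linear":[0,0,0.02],"roll":0},{"linear":[0,0,0],"roll":0},{"linear":[0,0,0],"roll":0}]' | grep -E "pos|ft"
```

```text
position: [0.5458, 0.013, 0.0635]
ft_force: [0.1, 0.7, 0.3]
position: [0.5458, 0.013, 0.0627]
ft_force: [0.6, 0.7, 0.7]
```

```bash
python3 -m jog '[{"linear":[0,0,-0.06],"roll":0},{"linear":[-0.15,0,0],"roll":0},{"linear":[0,0,0],"roll":0},{"linear":[0,0,0.03],"roll":0},{"linear":[0,0,0],"roll":0},{"linear":[0,0,0],"roll":0}]' | grep -E "pos|ft"
python3 -m jog '[{"linear":[0,0,0.03],"roll":0},{"linear":[0,0,0],"roll":0},{"linear":[0,0,0],"roll":0}]' | grep -E "pos|ft"
python3 -m jog '[{"linear":[0,0,0.015],"roll":0},{"linear":[0,0,0],"roll":0},{"linear":[0,0,0],"roll":0}]' | grep -E "pos|ft"
```

```text
position: [0.5453, 0.007, 0.0638]
ft_force: [-0.2, 0.1, -0.8]
position: [0.5453, 0.0071, 0.0627]
ft_force: [0.2, 0.4, 0.2]
position: [0.5453, 0.0071, 0.0621]
ft_force: [-0.4, -0.2, -0.3]
```

```bash
for i in 1 2; do python3 -m jog '[{"linear":[0,0,0.015],"roll":0},{"linear":[0,0,0],"roll":0},{"linear":[0,0,0],"roll":0}]' | grep -E "pos|ft"; done
python3 - <<'E'
from h import *
im=optics.get_image("wrist")[:,:,::-1];cv2.imwrite("pics/w3.png",im)
sd=optics.get_image("side")[:,:,::-1];cv2.imwrite("pics/s3.png",sd)
x,y=proj(optics.calibration("side"),[.5455,.007,.06]).astype(int)
cv2.imwrite("pics/c3.png",np.hstack([cv2.resize(im[140:440,220:420],(400,600)),cv2.resize(sd[y-60:y+60,x-40:x+40],(400,600),interpolation=2)]));print(x,y)
E
```

```text
position: [0.5454, 0.0071, 0.0615]
ft_force: [-0.0, -0.2, 0.8]
position: [0.5454, 0.0071, 0.0609]
ft_force: [0.7, 0.0, 0.6]
323 245
```

View pics/c3.png

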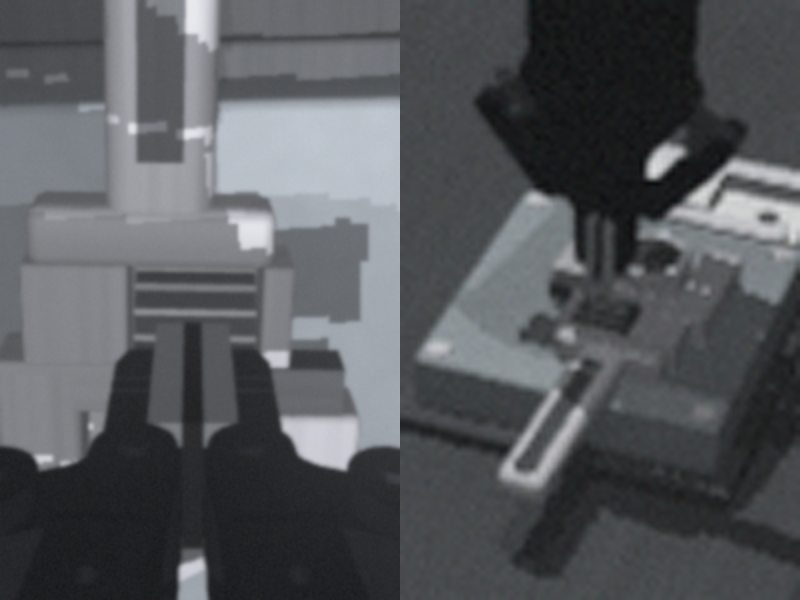

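The crop (wrist left, side right) shows the tip centred across the worm, at about column 316. The finger's front lower edge is at row 301, and the worm is visible from row 274, so the tip seems to be forward of the worm's top.

```bash
python3 - <<'E'
from h import *
c=optics.calibration("wrist"); print(np.array(c["T"])[:3,3])
for r in (274,301,310): print(r,[plane(c,(317,r),z)[1].round(4) for z in (.056,.061,.0645)])
a=__import__("pickle").load(open("w1.pkl","rb"))
for r in (219,246): print(r,[plane(a,(332,r),z)[1].round(4) for z in (.056,.061,.0645)])
o=env.observe(); print(o["position"],proj(c,o["position"]),o["ft_force"])
E
```

```text
[0.54957602 0.08352911 0.22615145]
274 [np.float64(0.0161), np.float64(0.0181), np.float64(0.0195)]
301 [np.float64(0.0031), np.float64(0.0055), np.float64(0.0071)]
310 [np.float64(-0.0013), np.float64(0.0011), np.float64(0.0029)]
219 [np.float64(0.0156), np.float64(0.0169), np.float64(0.0178)]
246 [np.float64(-0.0067), np.float64(-0.0051), np.float64(-0.004)]
[0.54537677 0.00705938 0.06092252] [318.27254974 297.52054148] [-0.32228561  0.25097868 -1.0581157 ]
```

```bash
for i in 1 2 3 4; do python3 -m jog '[{"linear":[0,0,0.025],"roll":0},{"linear":[0,0,0],"roll":0}]' | grep -E "pos|ft"; done
```

```text
position: [0.5453, 0.0071, 0.0598]
ft_force: [-0.1, 0.3, -0.2]
position: [0.5453, 0.0071, 0.0587]
ft_force: [-0.5, 0.8, 1.2]
position: [0.5453, 0.0071, 0.0578]
ft_force: [-0.8, 0.1, -0.0]
position: [0.5453, 0.007, 0.0567]
ft_force: [-0.1, -0.9, -0.2]
```

```bash
python3 - <<'E'
from h import *
out=[]
for n,w in (("wrist",50),("side",25),("scene",25)):
    im=optics.get_image(n)[:,:,::-1];cv2.imwrite(f"pics/{n}4.png",im);c=optics.calibration(n)
    x,y=np.round(proj(c,env.observe()["position"])).astype(int);h=int(w*2);print(n,x,y,[proj(c,p).round(1).tolist() for p in ([.5453,.007,.057],[.5455,.0055,.0645])])
    im=np.clip(im.astype(float)*1.5,0,255).astype(np.uint8)
    out.append(cv2.resize(im[y-h:y+h,x-w:x+w],(266,532),interpolation=2))
cv2.imwrite("pics/c4.png",np.hstack(out))
E
```

```text
wrist 318 298 [[318.2, 297.8], [319.0, 308.7]]
side 324 247 [[323.6, 246.9], [323.7, 244.1]]
scene 328 229 [[328.2, 228.5], [327.7, 226.3]]
```

View pics/c4.png

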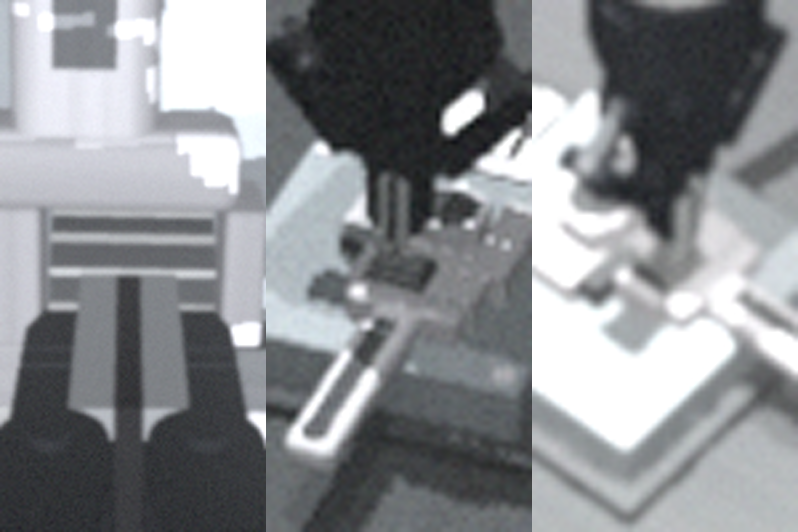

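```bash
python3 - <<'E'
from h import *
import pickle
s,d,w=[optics.calibration(n) for n in ("scene","side","wrist")];a=pickle.load(open("w1.pkl","rb"))
print("worm",tri([(d,(324,247.3)),(a,(332.6,232.5)),(w,(318,296))]))
print("worm wr only",tri([(a,(332.6,232.5)),(w,(318,296))]), tri([(a,(332.6,219)),(w,(318,277.7))]))
print("tip",tri([(d,(324,243)),(w,(318,301.5))]), tri([(d,(324,243)),(w,(318,301.5)),(s,(330,228.2))]))
for z in (.056,.0645,.07): print(z,plane(d,(324,247.3),z).round(4),plane(w,(318,296),z).round(4),plane(w,(318,277.7),z).round(4),plane(w,(318,314.5),z).round(4))
E
```

```text
worm (array([0.54517591, 0.00490505, 0.05385544]), np.float64(0.001346952025386352))
worm wr only (array([5.45288668e-01, 3.19541233e-04, 4.08975972e-02]), np.float64(0.00041302578762008766)) (array([0.54592784, 0.01517936, 0.05415039]), np.float64(0.00012247793587436153))
tip (array([0.54442081, 0.01170633, 0.07214405]), np.float64(0.0012757225214200685)) (array([0.54563999, 0.01101589, 0.06793934]), np.float64(0.0043728517919100875))
0.056 [0.5443 0.0069 0.056 ] [0.5453 0.0074 0.056 ] [0.5459 0.016  0.056 ] [ 0.5447 -0.0016  0.056 ]
0.0645 [0.5413 0.0174 0.0645] [0.5455 0.0113 0.0645] [0.546  0.0194 0.0645] [0.5449 0.0028 0.0645]
0.07 [0.5393 0.0242 0.07  ] [0.5456 0.0138 0.07  ] [0.5462 0.0217 0.07  ] [0.5451 0.0056 0.07  ]
```

The tip triangulates higher than the TCP reading, at about 0.070. No contact yet, so I'll keep lowering in small steps and watch the force.

```bash
for i in 1 2 3 4 5; do python3 -m jog '[{"linear":[0,0,0.02],"roll":0},{"linear":[0,0,0],"roll":0}]' | grep -E "pos|ft"; done
```

```text
position: [0.5453, 0.0071, 0.056]
ft_force: [0.7, 0.2, 0.9]
position: [0.5453, 0.0071, 0.0552]
ft_force: [-0.3, 0.2, 0.4]
position: [0.5453, 0.0071, 0.0544]
ft_force: [0.1, -0.3, 0.6]
position: [0.5453, 0.0071, 0.0536]
ft_force: [-0.8, -0.9, -0.9]
position: [0.5453, 0.0071, 0.0528]
ft_force: [-0.0, 0.2, 0.3]
```

```bash
for i in 1 2 3 4; do python3 -m jog '[{"linear":[0,0,0.015],"roll":0},{"linear":[0,0,0],"roll":0}]' | grep -E "pos|ft"; done
```

```text
position: [0.5453, 0.0071, 0.0522]
ft_force: [0.1, 0.1, -0.1]
position: [0.5454, 0.0071, 0.0517]
ft_force: [0.5, -0.8, 0.0]
position: [0.5453, 0.0071, 0.051]
ft_force: [-0.4, 0.1, 0.1]
position: [0.5453, 0.0071, 0.0504]
ft_force: [-0.9, -0.3, -0.6]
```

```bash
python3 - <<'E'
from h import *
out=[]
for n,w in (("wrist",50),("side",22)):
    im=optics.get_image(n)[:,:,::-1];cv2.imwrite(f"pics/{n}5.png",im);c=optics.calibration(n)
    x,y=np.round(proj(c,env.observe()["position"])).astype(int);h=int(w*1.5);print(n,x,y)
    im=np.clip(im.astype(float)*1.5,0,255).astype(np.uint8)
    out.append(cv2.resize(im[y-h:y+h,x-w:x+w],(400,600),interpolation=2))
cv2.imwrite("pics/c5.png",np.hstack(out))
E
```

```text
wrist 318 298
side 324 249
```

View pics/c5.png

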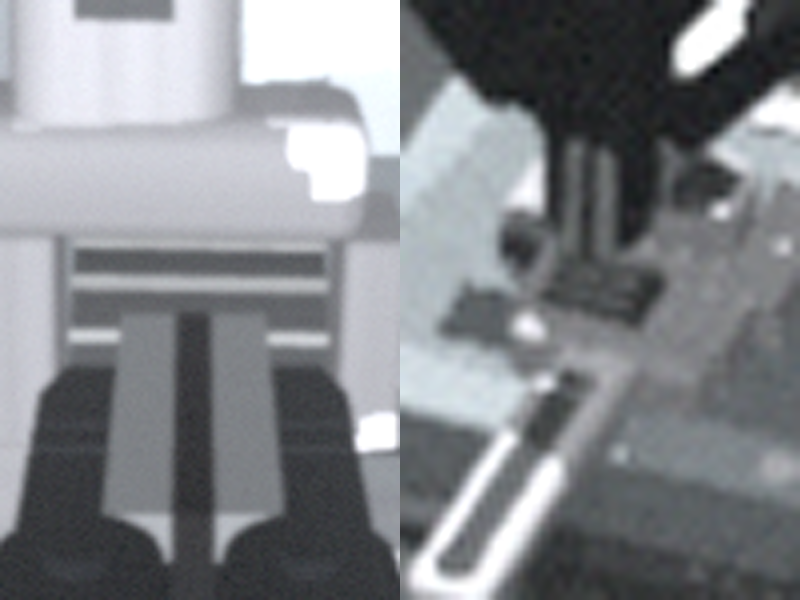

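The tip (wrist row 301, side (323,245)) still appears to be just above the worm. I'll keep lowering.

```bash
for i in 1 2 3 4 5; do python3 -m jog '[{"linear":[0,0,0.02],"roll":0},{"linear":[0,0,0],"roll":0}]' | grep -E "pos|ft"; done
```

```text
position: [0.5453, 0.0071, 0.0496]
ft_force: [-0.0, 0.1, 0.1]
position: [0.5453, 0.0071, 0.0488]
ft_force: [0.6, 0.9, 0.2]
position: [0.5453, 0.0071, 0.048]
ft_force: [-0.3, -0.1, -0.2]
position: [0.5453, 0.0071, 0.0472]
ft_force: [0.5, -0.1, 1.2]
position: [0.5453, 0.0071, 0.0464]
ft_force: [0.1, -0.6, -0.0]
```

```bash
for i in 1 2 3 4; do python3 -m jog '[{"linear":[0,0,0.02],"roll":0},{"linear":[0,0,0],"roll":0}]' | grep -E "pos|ft"; done
python3 - <<'E'
from h import *
print(env.hold_point_z)
out=[]
for n,w in (("side",22),("scene",22)):
    im=optics.get_image(n)[:,:,::-1];cv2.imwrite(f"pics/{n}6.png",im);c=optics.calibration(n)
    x,y=np.round(proj(c,[.545,.007,.065])).astype(int);h=int(w*1.5);print(n,x,y)
    g=cv2.imread(f"pics/{n}0.png")
    im=np.clip(im.astype(float)*1.7,0,255).astype(np.uint8);g=np.clip(g.astype(float)*1.4,0,255).astype(np.uint8)
    out+=[cv2.resize(k[y-h:y+h,x-w:x+w],(200,300),interpolation=2) for k in (im,g)]
cv2.imwrite("pics/c6.png",cv2.resize(np.hstack(out),(800,300)))
E
```

```text
position: [0.5453, 0.0071, 0.0456]
ft_force: [0.0, -0.4, -0.6]
position: [0.5453, 0.0071, 0.0448]
ft_force: [-0.0, 0.3, 0.2]
position: [0.5453, 0.0071, 0.044]
ft_force: [-0.5, -1.3, -0.2]
position: [0.5453, 0.0071, 0.0432]
ft_force: [-0.8, -0.5, 0.2]
0.0187
side 324 244
scene 328 226
```

View pics/c6.png

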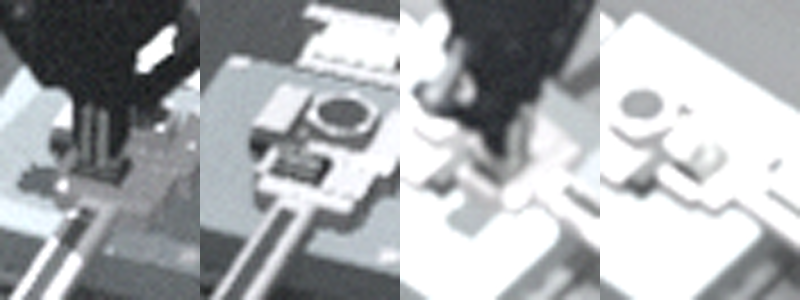

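Side view: the fingers now overlap the upper half of the worm, at about (323,248). There is still no force reading, so I'll go on in small steps.

```bash
for i in 1 2 3 4 5 6; do python3 -m jog '[{"linear":[0,0,0.02],"roll":0},{"linear":[0,0,0],"roll":0}]' | grep -E "pos|ft"; done; python3 -c "
from rig import env; print(env.observe())"
```

```text
position: [0.5453, 0.0071, 0.0424]
ft_force: [0.0, -0.6, -0.1]
position: [0.5454, 0.0071, 0.0422]
ft_force: [-1.0, -0.5, 5.3]
position: [0.5455, 0.007, 0.0421]
ft_force: [-3.9, 0.0, 11.3]
position: [0.5456, 0.007, 0.042]
ft_force: [-5.8, 1.0, 17.9]
position: [0.5456, 0.007, 0.0418]
ft_force: [-8.4, 1.7, 23.9]
position: [0.5457, 0.007, 0.0418]
ft_force: [-9.9, 0.4, 30.8]
{'time_s': 11.9833, 'q': array([-1.16876959e+01,  3.16036654e+01,  8.87368574e+01, -2.30323603e-02,
        5.94939139e+01, -7.77528235e+00]), 'qvel': array([ 0.07034935,  0.02853025,  0.01898559, -0.01677348, -0.20768216,
       -0.00938038]), 'joint_efforts': array([-7.11761434e-01, -3.20112062e+01, -1.47527137e+01,  2.52296878e-01,
       -2.57352658e+00, -2.84069334e-02]), 'position': array([0.54572724, 0.0069964 , 0.04175029]), 'tool_rot': array([[ 6.80293690e-02,  9.97679502e-01,  2.75958043e-03],
       [ 9.97683048e-01, -6.80270535e-02, -9.24541750e-04],
       [-7.34670227e-04,  2.81608261e-03, -9.99995765e-01]]), 'ft_force': array([-9.86493039,  0.38734986, 30.78859506]), 'wrist_torque': array([0.10460047, 1.78908983, 0.01133366]), 'gripper_force': 15.295428782701492, 'grip_width': 0.0001445852690542726}
```

Contact at TCP z ≈ 0.042, at about 8 N per mm commanded. I'll ease to about 13 N and try a short first stroke.

```bash
python3 -m jog '[{"linear":[0,0,-0.055],"roll":0},{"linear":[0,0,0],"roll":0},{"linear":[0,0,0],"roll":0}]' | grep -E "pos|ft"
python3 -m jog '[{"linear":[-0.07,0,0],"roll":0},{"linear":[-0.07,0,0],"roll":0}]' | grep -E "pos|ft"
python3 -m jog '[{"linear":[-0.07,0,0],"roll":0},{"linear":[0,0,0],"roll":0}]' | grep -E "time|pos|ft"
```

```text
position: [0.5458, 0.007, 0.042]
ft_force: [-3.3, 0.3, 13.8]
position: [0.5454, 0.0023, 0.042]
ft_force: [-3.0, 6.1, 14.9]
time_s: 12.57
position: [0.5451, -0.0009, 0.042]
ft_force: [-3.5, 3.3, 14.3]
```

```bash
python3 -m jog '[{"linear":[-0.08,0,0],"roll":0},{"linear":[0,0,-0.15],"roll":0},{"linear":[0.45,0,0],"roll":0},{"linear":[0,0,0],"roll":0},{"linear":[0,0,0.09],"roll":0},{"linear":[0,0,0.06],"roll":0},{"linear":[0,0,0],"roll":0},{"linear":[0,0,0],"roll":0}]' | grep -E "pos|ft"
python3 -m jog '[{"linear":[-0.09,0,0],"roll":0},{"linear":[-0.09,0,0],"roll":0}]' | grep -E "pos|ft"
python3 -m jog '[{"linear":[-0.09,0,0],"roll":0},{"linear":[-0.09,0,0],"roll":0},{"linear":[0,0,0],"roll":0}]' | grep -E "time|pos|ft"
python3 - <<'E'
from h import *
im=optics.get_image("wrist")[:,:,::-1];cv2.imwrite("pics/w7.png",im)
E
```

```text
position: [0.5461, 0.0134, 0.0417]
ft_force: [-3.0, 2.9, 14.2]
position: [0.5455, 0.0067, 0.042]
ft_force: [-4.3, 7.2, 17.1]
time_s: 13.65
position: [0.5449, -0.0012, 0.042]
ft_force: [-5.0, 3.4, 19.1]
```

```bash
S='' ; python3 -m jog '[{"linear":[-0.08,0,-0.01],"roll":0},{"linear":[0,0,-0.15],"roll":0},{"linear":[0.45,0,0],"roll":0},{"linear":[0,0,0],"roll":0},{"linear":[0,0,0.09],"roll":0},{"linear":[0,0,0.06],"roll":0},{"linear":[0,0,0],"roll":0},{"linear":[-0.09,0,0],"roll":0},{"linear":[-0.09,0,0],"roll":0}]' | grep -E "pos|ft"
python3 -m jog '[{"linear":[-0.09,0,0],"roll":0},{"linear":[-0.09,0,0],"roll":0}]' | grep -E "time|pos|ft"
python3 -m jog '[{"linear":[-0.08,0,0],"roll":0},{"linear":[0,0,-0.15],"roll":0},{"linear":[0.45,0,0],"roll":0},{"linear":[0,0,0],"roll":0},{"linear":[0,0,0.09],"roll":0},{"linear":[0,0,0.06],"roll":0},{"linear":[0,0,0],"roll":0},{"linear":[-0.09,0,0],"roll":0},{"linear":[-0.09,0,0],"roll":0}]' | grep -E "pos|ft"
python3 -m jog '[{"linear":[-0.09,0,0],"roll":0},{"linear":[-0.09,0,0],"roll":0},{"linear":[-0.08,0,0],"roll":0}]' | grep -E "time|pos|ft"
```

```text
position: [0.5455, 0.0069, 0.042]
ft_force: [-3.7, 6.1, 14.1]
time_s: 14.62
position: [0.5448, -0.0004, 0.042]
ft_force: [-2.9, 5.9, 14.4]
position: [0.5455, 0.0073, 0.042]
ft_force: [-3.2, 6.8, 14.9]
time_s: 15.62
position: [0.5447, -0.0033, 0.042]
ft_force: [-2.8, 6.5, 12.4]
```

```bash
python3 -m jog '[{"linear":[0,0,-0.3],"roll":0},{"linear":[0.2,0,-0.9],"roll":0},{"linear":[0.3,0,-0.9],"roll":0},{"linear":[0.3,0,-0.9],"roll":0},{"linear":[0,0,-0.9],"roll":0},{"linear":[0,0,0],"roll":0},{"linear":[0,0,0],"roll":0}]' | grep -E "time|pos|ft"
python3 - <<'E'
from h import *
import pickle
c=optics.calibration("wrist");im=optics.get_image("wrist")[:,:,::-1];cv2.imwrite("pics/w8.png",im);pickle.dump(c,open("w8.pkl","wb"))
x,y=proj(c,[.537,-.015,.058]).astype(int);print(x,y)
A=cv2.imread("pics/w1.png")
cv2.imwrite("pics/c8.png",np.hstack([cv2.resize(A[180:320,260:390],(400,430),interpolation=2),cv2.resize(im[y-70:y+70,x-65:x+65],(400,430),interpolation=2)]))
E
```

```text
time_s: 16.2
position: [0.5475, 0.0279, 0.1982]
ft_force: [-0.1, 0.2, -0.4]
307 272
```

View pics/c8.png

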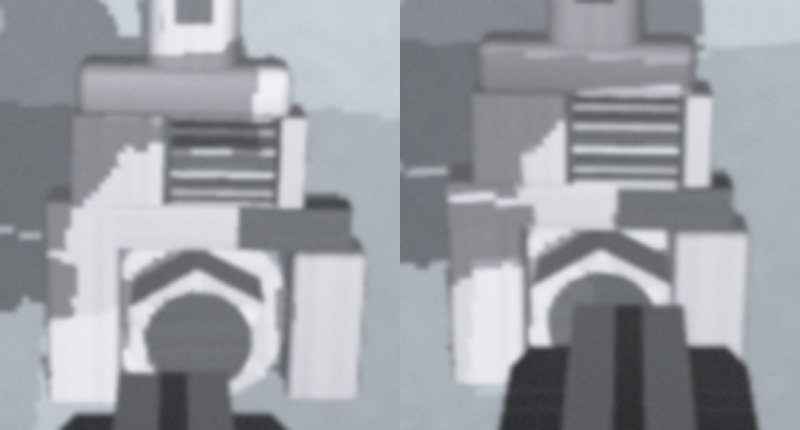

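The wrench crop before and after shows the mouth narrowing: the jaw face went from column 283 to 672, so the gap is now 144 crop px where it was 163, with a small clearance left. The worm does roll the jaw, so I'll do more strokes and watch for a stall.

```bash
python3 -m jog '[{"linear":[-0.1,0,0.9],"roll":0},{"linear":[-0.1,0,0.9],"roll":0},{"linear":[-0.1,0,0.9],"roll":0},{"linear":[-0.07,0,0.9],"roll":0},{"linear":[0,0,0.15],"roll":0},{"linear":[0,0,0],"roll":0},{"linear":[0,0,0.1],"roll":0},{"linear":[0,0,0.05],"roll":0},{"linear":[0,0,0],"roll":0},{"linear":[0,0,0],"roll":0}]' | grep -E "time|pos|ft"
python3 -m jog '[{"linear":[-0.09,0,0],"roll":0},{"linear":[-0.09,0,0],"roll":0}]' | grep -E "pos|ft"
python3 -m jog '[{"linear":[-0.09,0,0],"roll":0}]' | grep -E "pos|ft"
python3 -m jog '[{"linear":[-0.09,0,0],"roll":0}]' | grep -E "pos|ft"
python3 -m jog '[{"linear":[-0.08,0,0],"roll":0}]' | grep -E "time|pos|ft"
```

```text
time_s: 17.08
position: [0.5457, 0.0135, 0.0419]
ft_force: [-2.7, -0.3, 6.5]
position: [0.5455, 0.0075, 0.0421]
ft_force: [-0.9, 5.2, 8.8]
position: [0.5455, 0.0038, 0.0422]
ft_force: [0.1, 5.8, 7.4]
position: [0.5454, 0.0001, 0.0422]
ft_force: [0.6, 5.0, 7.4]
time_s: 17.5
position: [0.5453, -0.0031, 0.0422]
ft_force: [0.9, 6.1, 6.6]
```

```bash
python3 -m jog '[{"linear":[0,0,-0.15],"roll":0},{"linear":[0.43,0,0],"roll":0},{"linear":[0,0,0],"roll":0},{"linear":[0,0,0.1],"roll":0},{"linear":[0,0,0.07],"roll":0},{"linear":[0,0,0],"roll":0},{"linear":[0,0,0],"roll":0}]' | grep -E "time|pos|ft"
python3 -m jog '[{"linear":[-0.09,0,0],"roll":0},{"linear":[-0.09,0,0],"roll":0}]' | grep -E "pos|ft"
python3 -m jog '[{"linear":[-0.09,0,0],"roll":0}]' | grep -E "pos|ft"
python3 -m jog '[{"linear":[-0.09,0,0],"roll":0}]' | grep -E "pos|ft"
python3 -m jog '[{"linear":[-0.08,0,0],"roll":0},{"linear":[0,0,0],"roll":0}]' | grep -E "time|pos|ft"
python3 - <<'E'
from h import *
cv2.imwrite("pics/w9.png",optics.get_image("wrist")[:,:,::-1])
E
```

```text
time_s: 18.08
position: [0.5461, 0.0133, 0.0415]
ft_force: [-2.1, 3.8, 15.0]
position: [0.546, 0.0068, 0.042]
ft_force: [-3.1, 6.1, 17.6]
position: [0.5459, 0.003, 0.042]
ft_force: [-1.5, 5.9, 17.1]
position: [0.5458, -0.0007, 0.042]
ft_force: [-0.8, 6.8, 16.6]
time_s: 18.58
position: [0.5457, -0.0041, 0.0419]
ft_force: [-0.5, 5.8, 17.2]
```

```bash
python3 -m jog '[{"linear":[0,0,-0.15],"roll":0},{"linear":[0.43,0,0],"roll":0},{"linear":[0,0,0],"roll":0},{"linear":[0,0,0.1],"roll":0},{"linear":[0,0,0.045],"roll":0},{"linear":[0,0,0],"roll":0},{"linear":[0,0,0],"roll":0}]' | grep -E "time|pos|ft"
python3 -m jog '[{"linear":[-0.09,0,0],"roll":0},{"linear":[-0.09,0,0],"roll":0}]' | grep -E "pos|ft"
python3 -m jog '[{"linear":[-0.09,0,0],"roll":0}]' | grep -E "pos|ft"
python3 -m jog '[{"linear":[-0.09,0,0],"roll":0}]' | grep -E "pos|ft"
python3 -m jog '[{"linear":[-0.08,0,0],"roll":0},{"linear":[0,0,0],"roll":0}]' | grep -E "time|pos|ft"
```

```text
time_s: 19.22
position: [0.5461, 0.0128, 0.0415]
ft_force: [-3.5, 5.2, 16.1]
position: [0.5462, 0.0067, 0.042]
ft_force: [-0.6, 9.8, 16.2]
position: [0.5462, 0.0029, 0.042]
ft_force: [0.4, 9.0, 16.2]
position: [0.546, -0.0008, 0.042]
ft_force: [0.5, 10.1, 16.3]
time_s: 19.72
position: [0.5458, -0.0047, 0.0419]
ft_force: [-1.2, 6.3, 16.7]
```

Fy rose to about 10 N, slipping at μ ≈ 0.6, so the jaw has probably stalled on the flats. I'll lift off and measure the mouth.

```bash
python3 -m jog '[{"linear":[0,0,-0.3],"roll":0},{"linear":[0.3,0,-0.9],"roll":0},{"linear":[0.4,0,-0.9],"roll":0},{"linear":[0.4,0,-0.9],"roll":0},{"linear":[0,0,-0.9],"roll":0},{"linear":[0,0,0],"roll":0},{"linear":[0,0,0],"roll":0}]' | grep -E "time|pos|ft"
python3 - <<'E'
from h import *
import pickle
c=optics.calibration("wrist");im=optics.get_image("wrist")[:,:,::-1];cv2.imwrite("pics/w10.png",im);pickle.dump(c,open("w10.pkl","wb"))
x,y=proj(c,[.537,-.015,.058]).astype(int);print(x,y)
cv2.imwrite("pics/c10.png",cv2.resize(im[y-90:y+60,x-100:x+100],(800,600),interpolation=2))
E
```

```text
time_s: 20.3
position: [0.5482, 0.0387, 0.1975]
ft_force: [-0.6, 0.5, -1.6]
307 285
```

View pics/c10.png

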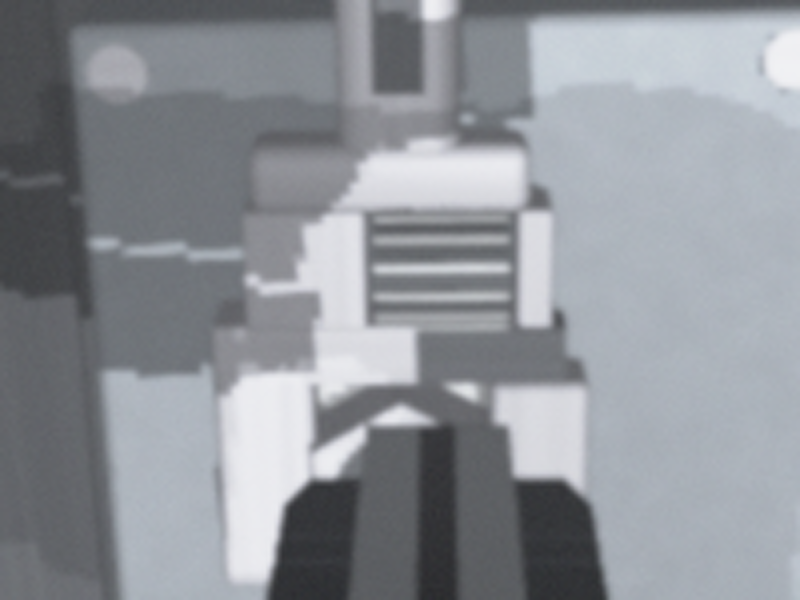

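The jaw faces stand at crop columns 313 and 495, so the mouth is about 37 mm and the hexagon fills it. With the stall, the jaw is snug. Now I'll measure the handle line from that image numerically.

```bash
python3 - <<'E'
from h import *
import pickle
c=pickle.load(open("w10.pkl","rb")); g=cv2.GaussianBlur(cv2.cvtColor(cv2.imread("pics/w10.png"),6),(3,3),0).astype(float)
P=[]
for r in range(140,196,8):
    d=np.diff(g[r]); l=285+np.argmax(np.abs(d[285:302])); h=312+np.argmax(np.abs(d[312:332])); p=plane(c,((l+h+1)/2,r),.055);P.append(p[:2]);print(r,l,h,p[:2].round(4))
print("mouth",[plane(c,(207+k/4,195+460/4),.056).round(4) for k in (313,495)])
print(np.polyfit([p[1] for p in P],[p[0] for p in P],1))
E
```

```text
140 298 320 [0.5468 0.0971]
148 298 320 [0.5464 0.0915]
156 298 320 [0.546  0.0858]
164 289 320 [0.5423 0.0803]
172 290 320 [0.5422 0.0744]
180 290 320 [0.5418 0.0685]
188 299 320 [0.5447 0.0623]
mouth [array([ 0.5173, -0.0362,  0.056 ]), array([ 0.5544, -0.0387,  0.056 ])]
[0.11862372 0.53485202]
```

```bash
python3 -m jog '[{"linear":[0.8,-0.5,0],"roll":0},{"linear":[0.8,-0.5,0],"roll":0},{"linear":[0,0,0],"roll":0},{"linear":[0,0,0.87],"roll":0},{"linear":[0,0,0.87],"roll":0},{"linear":[0,0,0.87],"roll":0},{"linear":[0,0,0.87],"roll":0},{"linear":[0,0,0.6],"roll":0},{"linear":[0,0,0.3],"roll":0},{"linear":[0,0,0],"roll":0},{"linear":[0,0,0],"roll":0}]' | grep -E "time|pos|ft"
python3 -m jog '[{"linear":[0,0.1,0],"roll":0},{"linear":[0,0.1,0],"roll":0},{"linear":[0,0,0],"roll":0}]' | grep -E "time|pos|ft"
```

```text
time_s: 21.27
position: [0.5113, 0.1054, 0.0201]
ft_force: [-0.6, -0.7, 0.4]
time_s: 21.52
position: [0.5209, 0.1053, 0.022]
ft_force: [0.5, -0.5, 0.2]
```

```bash
for i in 1 2 3 4 5; do python3 -m jog '[{"linear":[0,0.03,0],"roll":0},{"linear":[0,0,0],"roll":0}]' | grep -E "pos|ft"; done
```

```text
position: [0.5211, 0.1053, 0.0217]
ft_force: [-2.2, -0.8, 1.5]
position: [0.5217, 0.1053, 0.0215]
ft_force: [-5.3, 0.1, 4.2]
position: [0.5228, 0.1053, 0.0215]
ft_force: [-5.0, 0.7, 3.9]
position: [0.5239, 0.1053, 0.0215]
ft_force: [-5.6, 0.8, 3.5]
position: [0.5252, 0.1053, 0.0214]
ft_force: [-5.2, 0.9, 3.5]
```

Contact: the handle moves at about 5 N. I'll sweep along the arc about the hexagon.

```bash
python3 -m jog '[{"linear":[0.019,0.127,0],"roll":0.4},{"linear":[0.019,0.127,0],"roll":0.4},{"linear":[0.019,0.127,0],"roll":0.4}]' | grep -E "time|pos|ft"
python3 -m jog '[{"linear":[0.019,0.127,0],"roll":0.4},{"linear":[0.019,0.127,0],"roll":0.4},{"linear":[0.019,0.127,0],"roll":0.4}]' | grep -E "time|pos|ft|rot"
python3 -m jog '[{"linear":[0.019,0.127,0],"roll":0.4},{"linear":[0.019,0.127,0],"roll":0.4},{"linear":[0.019,0.127,0],"roll":0.4}]' | grep -E "time|pos|ft"
```

```text
time_s: 22.6
position: [0.5405, 0.1058, 0.0214]
ft_force: [-5.4, -0.5, 3.5]
time_s: 22.85
position: [0.5559, 0.1048, 0.0213]
tool_rot: [[0.276, 0.961, -0.002], [0.961, -0.276, -0.0], [-0.001, -0.002, -1.0]]
ft_force: [-5.9, -1.8, 3.0]
time_s: 23.1
position: [0.571, 0.1023, 0.0212]
ft_force: [-5.0, -0.5, 2.2]
```

```bash
python3 -m jog '[{"linear":[0.019,0.127,0],"roll":0.4},{"linear":[0.019,0.127,0],"roll":0.4},{"linear":[0.019,0.127,0],"roll":0.4}]' | grep -E "time|pos|ft"
python3 -m jog '[{"linear":[0.019,0.127,0],"roll":0.4},{"linear":[0.019,0.127,0],"roll":0.4},{"linear":[0.019,0.127,0],"roll":0.4}]' | grep -E "time|pos|ft"
python3 -m jog '[{"linear":[0.0095,0.0635,0],"roll":0.2},{"linear":[0.0095,0.0635,0],"roll":0.2},{"linear":[0.0095,0.0635,0],"roll":0.2},{"linear":[0.0095,0.0635,0],"roll":0.2}]' | grep -E "time|pos|ft"
python3 -m jog '[{"linear":[0.0095,0.0635,0],"roll":0.2},{"linear":[0.0095,0.0635,0],"roll":0.2},{"linear":[0.0095,0.0635,0],"roll":0.2},{"linear":[0,0,0],"roll":0}]' | grep -E "time|pos|ft|rot"
```

```text
time_s: 23.35
position: [0.5859, 0.0982, 0.0212]
ft_force: [-6.0, 0.1, 1.1]
time_s: 23.6
position: [0.6002, 0.0926, 0.0211]
ft_force: [-6.6, 0.0, 1.2]
time_s: 23.93
position: [0.6094, 0.0881, 0.0211]
ft_force: [-6.2, 1.1, 1.7]
time_s: 24.27
position: [0.6165, 0.084, 0.0211]
tool_rot: [[0.655, 0.755, -0.002], [0.755, -0.655, 0.0], [-0.001, -0.001, -1.0]]
ft_force: [-4.1, 0.6, 0.8]
```

```bash
for i in 1 2 3 4 5; do python3 -m jog '[{"linear":[0.0047,0.032,0],"roll":0.1},{"linear":[0.0047,0.032,0],"roll":0.1}]' | grep -E "pos|ft"; done
```

```text
position: [0.6184, 0.0829, 0.0211]
ft_force: [-5.3, 1.3, 0.8]
position: [0.6206, 0.0815, 0.0211]
ft_force: [-4.6, 1.4, 0.3]
position: [0.6227, 0.08, 0.0212]
ft_force: [-6.1, 1.5, 1.0]
position: [0.6248, 0.0785, 0.0211]
ft_force: [-4.7, 1.1, 1.0]
position: [0.6269, 0.077, 0.0211]
ft_force: [-4.7, 1.8, 0.3]
```

```bash
cat > fn.py <<'E'
from rig import env
import numpy as np
o=env.observe();R=np.array(o["tool_rot"]);p=o["position"]
print(p.round(4),"Fn",round(-float(o["ft_force"]@R[:,1]),1),"Ft",round(float(o["ft_force"]@R[:,0]),1),"az",round(float(np.degrees(np.arctan2(p[1]+.039,p[0]-.536))),2),round(o["time_s"],2))
E
for i in 1 2 3 4 5 6; do python3 -m jog '[{"linear":[0.003,0.019,0],"roll":0.06},{"linear":[0,0,0],"roll":0}]' >/dev/null; python3 fn.py; done
```

```text
[0.6277 0.0764 0.0212] Fn 3.9 Ft -3.7 az 51.54 25.27
[0.6283 0.0759 0.0211] Fn 4.4 Ft -2.9 az 51.22 25.43
[0.629  0.0754 0.0211] Fn 4.6 Ft -2.3 az 50.89 25.6
[0.6297 0.0749 0.0211] Fn 4.1 Ft -2.6 az 50.56 25.77
[0.6304 0.0743 0.0212] Fn 3.6 Ft -3.2 az 50.2 25.93
[0.6311 0.0738 0.0212] Fn 3.6 Ft -2.6 az 49.87 26.1
```

```bash
for i in 1 2 3 4 5 6; do python3 -m jog '[{"linear":[0.003,0.016,0],"roll":0.05},{"linear":[0,0,0],"roll":0}]' >/dev/null; python3 fn.py; done
```

```text
[0.6318 0.0734 0.0212] Fn 3.0 Ft -2.6 az 49.56 26.27
[0.6324 0.073  0.0213] Fn 3.1 Ft -2.5 az 49.27 26.43
[0.633  0.0726 0.0213] Fn 2.0 Ft -0.7 az 49.01 26.6
[0.6334 0.0722 0.0213] Fn 4.1 Ft -1.5 az 48.79 26.77
[0.6337 0.072  0.0213] Fn 4.7 Ft -1.5 az 48.63 26.93
[0.6341 0.0717 0.0213] Fn 6.3 Ft -2.6 az 48.46 27.1
```

```bash
python3 -m jog '[{"linear":[0,0,0],"roll":0},{"linear":[0,0,0],"roll":0}]' >/dev/null; python3 fn.py; for i in 1; do python3 -m jog '[{"linear":[0.002,0.012,0],"roll":0},{"linear":[0,0,0],"roll":0},{"linear":[0,0,0],"roll":0}]' >/dev/null; python3 fn.py; done
```

```text
[0.6341 0.0717 0.0213] Fn 5.2 Ft -2.5 az 48.47 27.27
[0.6342 0.0715 0.0213] Fn 6.9 Ft -2.2 az 48.38 27.52
```

The stop is reached: Fn is rising with almost no travel, and the swing is about 46° plus a little play. I'll back off gently, lift, and repeat the w10 viewpoint in the wrench's frame to compare the mouth numerically.

```bash
python3 -m jog '[{"linear":[0,-0.05,0],"roll":0},{"linear":[0,-0.1,0],"roll":0},{"linear":[0,-0.2,0],"roll":0},{"linear":[0,0,-0.6],"roll":0},{"linear":[0,0,-0.9],"roll":0},{"linear":[0,0,-0.9],"roll":0},{"linear":[0,0,-0.9],"roll":0},{"linear":[0,0,-0.9],"roll":0},{"linear":[0,0,-0.2],"roll":0},{"linear":[-0.8,0.55,0],"roll":0},{"linear":[-0.8,0.55,0],"roll":0}]' | grep -E "time|pos|ft"
python3 -m jog '[{"linear":[0,0,0],"roll":0},{"linear":[0,0,0],"roll":0}]' >/dev/null
python3 - <<'E'
from h import *
import pickle
c=optics.calibration("wrist");im=optics.get_image("wrist")[:,:,::-1];cv2.imwrite("pics/w11.png",im);pickle.dump(c,open("w11.pkl","wb"))
o=env.observe();print(o["position"],np.degrees(np.arctan2(o["tool_rot"][1,0],o["tool_rot"][0,0])),o["ft_force"])
P=cv2.imread("pics/w10.png",0);Q=cv2.imread("pics/w11.png",0)
# wrench head lines: scale-free comparison by ORB-free template of the moving jaw and fixed jaw
for name,(x0,y0,x1,y1) in {"worm":(296,245,340,282),"movjaw":(326,282,356,316),"fixjaw":(258,280,290,335)}.items():
    t=P[y0:y1,x0:x1]; best=max(((cv2.minMaxLoc(cv2.matchTemplate(Q,cv2.warpAffine(t,cv2.getRotationMatrix2D(((x1-x0)/2,(y1-y0)/2),a,1),(x1-x0,y1-y0),borderMode=1),5))[1::2]),a) for a in (-6,-4,-2,0,2,4,6))
    print(name,(x0,y0),best)
d=cv2.createLineSegmentDetector().detect(Q)[0][:,0]
for l in d:
    L=np.hypot(l[2]-l[0],l[3]-l[1])
    if L>45 and 230<min(l[0],l[2]) and max(l[0],l[2])<420 and abs(l[3]-l[1])>.8*L:
        p,q=plane(c,l[:2],.055),plane(c,l[2:],.055); v=p-q; print(l.round(0),"az",np.degrees(np.arctan2(v[1],v[0])).round(1),p[:2].round(3))
E
```

```text
time_s: 28.43
position: [0.606, 0.0073, 0.1982]
ft_force: [1.2, 0.1, -0.5]
[0.60589864 0.00641386 0.19746597] 40.711059542324676 [ 0.47407331  0.83959582 -0.05004191]
worm (296, 245) ((0.7117905616760254, (295, 246)), -2)
movjaw (326, 282) ((0.9170855283737183, (326, 283)), 2)
fixjaw (258, 280) ((0.8445051312446594, (256, 282)), 4)
[290.  98. 293. 214.] az 41.3 [0.659 0.076]
[300. 216. 299. 118.] az -139.4 [0.598 0.016]
[312. 116. 312. 219.] az 40.7 [0.66  0.057]
[318. 226. 321.  98.] az -140.6 [0.601 0.   ]
[310. 362. 311. 303.] az -140.3 [ 0.506 -0.073]
[320. 302. 321. 362.] az 41.3 [ 0.554 -0.043]
```

The handle is at azimuth 40.6° (it started near 86°, so it swung about 0.8 rad). The jaws are at the same pixels as before the swing, and the arm is clear.

```bash
python3 -c "
from rig import env; print(env.close_job())"
```

```text
the job is handed in; nothing more can be done
None
```

I rolled the jaw until it stalled snug on the hexagon, swung the wrench clockwise about 0.8 rad to its stop with under 8 N on the handle, left it on with the jaw unmoved to within 1–2 pixels, and handed the job in; pressing on the worm briefly reached 31 N while I was finding contact, then ran at about 7–19 N during the strokes.

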